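# Line up the microscope accessories by height on the staging rail

### The arm

A 6-joint arm with a two-finger parallel gripper is mounted at the origin on a cart in front of the work surface, level with it; the furniture and walls round the work are solid. World frame = base frame: x ahead of the robot, y to its left, z up, the work surface at z = 0. Lengths are in m, angles in rad, forces in N, time in s.
With the tool pointing down it reaches from about 0.3 to 0.875 m from the base axis. Payload 6.4 kg.
Tool frame: the origin (TCP) lies between the finger pads; the fingertips stand ctrl.tip_extent ahead of it and the grasp point (between the pads) is the TCP (ctrl.tip_extent is the distance from the TCP to the fingertips, in m); z points along the fingers, y is the line along which they close (so a half turn about z gives the same grasp; the last joint's range is limited). The gripper opens to 85 mm and grips with 20 to 120 N. Pads are 22 mm wide; open, the fingers measure 114 mm over their backs; the gripper's body (76 mm by 85 mm) begins 54 mm behind the grasp point. The pads swing forward as they close: fully open they stand 13 mm farther back than shut.
Start: joints at [0.925, 0.181, 1.607, -0, 1.354, -0.206], TCP at [0.245, 0.52, 0.25] pointing down, gripper open.
Joint ranges: [-2.99, 2.99], [-0.89, 2.07], [0.3, 2.58], [-1.14, 4.28], [0, 2.63], [-3.12, 3.12]. Speed limits (rad/s): [2.57, 2.57, 3.01, 3.14, 3.14, 3.14].

### API

Orientations are given as a unit quaternion [w, x, y, z].
In Python, from bench import ctrl gives the robot as it stands.
- The arm moves only by the tool send_rows, never from a script. Its arguments are lists of equal length, an entry for each row: "dr": the turn, a rotation vector about the tool's x, y, z in units of 6 degrees (1.0 is 6 degrees), a list of three; "xyz": the shift along the tool's x, y, z in cm, a list of three; "jaw": the opening in per cent of the stroke, from 0 (shut) to 100 (fully open). In form: {"dr": [[wx, wy, wz], ...], "xyz": [[dx, dy, dz], ...], "jaw": [jaw, ...]}. A call has exactly 8 rows; each row is the pose to reach, as a shift and turn from the pose commanded when the call began, along the tool's axes at that moment; what a row does not reach only later rows make up. A row lasts 1/8 s, in which the tool goes at most 62.5 mm and 10.7 degrees, less where a joint would pass 70% of its speed; a pose out of reach is approached as far as the arm can. A call with a gripper value outside its range is refused whole. The fingers move at their own pace and stop on an object; the grip force is fixed at half the most. Time passes only in rows, so rows that repeat a pose let the fingers close, or fill a call up. It gives the time, the measured TCP pose, the force, the opening and the grip force at its end, in the units of the state.
- ctrl.get_obs(): the state, without advancing time (a new reading comes with each control period).
- ctrl.camera(name): name is "scene" or "side" or "wrist"; returns the picture (400x640x3 uint8, red, green, blue); there is no depth.
- ctrl.calibration(name): a dict with "camera_matrix" (3x3 intrinsics, pixels), "world_from_camera" (4x4, takes a point from camera to world coordinates). Camera axes: x right, y up, looking along -z (the intrinsics and any distortion apply to the point x, -y, -z); pixel columns grow to the right and rows downward; lengths in m; the calibration is good to about 2 mm. A picture is of the moment at which its call begins: read the wrist's pose just before it. calibration takes no time and is no camera call; for the wrist camera it gives the pose at the moment of the call.
- ctrl.hand_in(): hands the job in; it is judged then, once.
The state is a dict: "time_s": time; "q": joint angles; "dq": joint speeds; "joint_efforts": joint torques, N m; "eef_pos": TCP position; "eef_rot": TCP orientation; "wrist_force": force on the tool from outside, world axes, zero at the start; "torque": the same for the moment, N m; "opening": opening from 0.0 (shut) to 1.0 (fully open); "grasp_force": force on a finger pad.
Only numpy, scipy, OpenCV 4.12 (cv2) and the standard library are available. Lean on these libraries where they do the work, as an engineer would, in place of code of your own. Each camera call takes 0.05 s, during which the arm holds its last target. There are 200 camera calls.

### The job

Stand the four microscope accessories (loupe, black plug cap, objective case and small oil bottle) upright on the four round pads of the staging rail, one in the middle of each pad, in order of height: the shortest on the pad next to the upright end stop, the tallest at the far end. Leave the glass beaker where it stands.

Things in the scene. Friction and masses are not known exactly. Their poses are not given: they have to be found in the camera images.
- loupe: The loupe: a short black ring-shaped magnifier with a pale ring round its top, 39 mm across and 22 mm tall, straight-sided enough to grip anywhere across its rim; stands upright on the bench. Origin at the centre of its underside, z along its height.
- black_cap: The plug cap: an all-black stepped round cap, 32 mm across at its widest and 35 mm tall; stands upright. Origin at the centre of its underside, z along its height.
- objective_case: The objective case: a round case with a white lower half (36 mm across, up to 22 mm high) and a black screw lid (38 mm across, fixed to it), 46 mm tall in all; stands upright. Origin at the centre of its underside, z along its height.
- oil_bottle: The oil bottle: a small clear round bottle with a black cap and a yellow label, 33 mm across the body, 61 mm tall with its cap (body to about 50 mm, cap 22 mm across, fixed); stands upright. Origin at the centre of its underside, z along its height.
- beaker: A clear 50 ml beaker, open, 46 mm across and 59 mm tall, standing loose among the things. It is not part of the row and stays where it stands. (A stereo microscope stands behind and to the right of these things: its eyepieces overhang the bench 0.26 to 0.37 m up at x 0.51 to 0.64, y -0.33 to -0.47; keep the hand and arm clear of them.) Origin at the centre of its underside, z along its height.
- end_stop: The upright end stop of the staging rail (a computer with a monitor stands close behind the rail: keep the hand out of it): a steel plate 30 mm tall, 56 mm wide and 8 mm thick that stands up at one end of the rail, 52 mm beyond the centre of the nearest pad (the rail's other end has only a 4 mm low strip). Fixed. Origin at the middle of its foot, on the rail's top; x along its width (across the rail), y along the rail.
- pad_1: One of the four dark round pads in a row, 75 mm from centre to centre, along the flat aluminium rail (64 x 344 mm, 8 mm thick): an end pad. A disc 46 mm across, 2 mm thick, fixed on the rail; which end of the rail has the upright stop changes from start to start. Origin at the centre of its underside, 8 mm above the bench (so its top is 10 mm above the bench); x across the rail, y along it.
- pad_2: One of the four dark round pads in a row, 75 mm from centre to centre, along the flat aluminium rail (64 x 344 mm, 8 mm thick): an inner pad, next to pad_1. A disc 46 mm across, 2 mm thick, fixed on the rail; which end of the rail has the upright stop changes from start to start. Origin at the centre of its underside, 8 mm above the bench (so its top is 10 mm above the bench); x across the rail, y along it.
- pad_3: One of the four dark round pads in a row, 75 mm from centre to centre, along the flat aluminium rail (64 x 344 mm, 8 mm thick): an inner pad, next to pad_4. A disc 46 mm across, 2 mm thick, fixed on the rail; which end of the rail has the upright stop changes from start to start. Origin at the centre of its underside, 8 mm above the bench (so its top is 10 mm above the bench); x across the rail, y along it.
- pad_4: One of the four dark round pads in a row, 75 mm from centre to centre, along the flat aluminium rail (64 x 344 mm, 8 mm thick): the other end pad. A disc 46 mm across, 2 mm thick, fixed on the rail; which end of the rail has the upright stop changes from start to start. Origin at the centre of its underside, 8 mm above the bench (so its top is 10 mm above the bench); x across the rail, y along it.
There are look-alikes about, which are no part of the job. Leave any blue or green look-alike of the objective_case alone.

How it is judged:
By the outcome, as a careful person would: the job done as asked, in the order asked, and still so for the second after the job is handed in, with the robot touching nothing.
It also fails if it takes over 99 s, if anything falls off the work surface, if the arm or the gripper's body presses on something with over 40 N, if the wrist force passes 120 N, or if a joint passes its speed limit or range.

## Working session

There is one attempt and no reset: what is moved stays moved. The work goes in short steps, Python scripts to look and compute and a tool call to move; the robot and the scene stay as the last step left them, time stands still between calls to the robot, and variables do not carry over. Pictures are saved under pics/ and viewed, at most 14 in all, crops included, and the job is handed in when it is done.

Besides the shell and the picture viewer there is one more tool, called after "Emit:" by a JSON object that holds its "method" and its "body", one argument or row to a line. send_rows: Moves the arm, as the interface text tells. Its arguments: {"type":"object","properties":{"dr":{"type":"array","items":{"type":"array","items":{"type":"number"}}},"xyz":{"type":"array","items":{"type":"array","items":{"type":"number"}}},"jaw":{"type":"array","items":{"type":"number"}}},"required":["dr","xyz","jaw"]}

```bash
mkdir -p pics; ls; python3 - <<'E'
from bench import ctrl
import cv2
o=ctrl.get_obs();print({k:o[k] for k in o});print(ctrl.tip_extent)
for n in("scene","side","wrist"):
    c=ctrl.calibration(n);print(n,c)
    cv2.imwrite(f"pics/{n}0.png",ctrl.camera(n)[:,:,::-1])
E
```

```text
pics
{'time_s': 0.0, 'q': array([ 9.24693352e-01,  1.81506268e-01,  1.60803152e+00, -2.17993842e-07,
        1.35378959e+00, -2.06299106e-01]), 'dq': array([-0.00112422, -0.00021513,  0.00042014, -0.00153259,  0.00055558,
       -0.00077447]), 'joint_efforts': array([-1.25714741e-03, -4.44869041e+01, -3.51337445e+01, -1.83135294e-04,
        9.02140397e-03, -1.61171454e-05]), 'eef_pos': array([0.24447329, 0.51985872, 0.24939231]), 'eef_rot': array([-3.58482502e-04,  2.18133815e-01,  9.75918484e-01, -7.89812556e-04]), 'wrist_force': array([ 0.68694071, -0.2581731 , -0.30930357]), 'torque': array([-0.02481035, -0.02282704, -0.03541032]), 'grasp_force': 0.0, 'opening': 1.0031738483826176}
0.019
scene {'camera_matrix': array([[444.62636277,   0.        , 320.88492221],
       [  0.        , 444.62636277, 196.79700784],
       [  0.        ,   0.        ,   1.        ]]), 'world_from_camera': array([[ 0.85074715,  0.30685813, -0.42669353,  0.09441363],
       [-0.52553613,  0.50657192, -0.68351787, -0.62405288],
       [ 0.00640795,  0.80574374,  0.59222965,  0.66522723],
       [ 0.     
[... 237 characters left out ...]
camera': array([[-0.99746369,  0.03781722, -0.06029967,  0.4568621 ],
       [-0.07109857, -0.56918677,  0.81912845,  1.09309932],
       [-0.00334461,  0.8213381 ,  0.57043189,  0.71682851],
       [ 0.        ,  0.        ,  0.        ,  1.        ]])}
wrist {'camera_matrix': array([[334.64682991,   0.        , 322.89918432],
       [  0.        , 334.64682991, 194.30342057],
       [  0.        ,   0.        ,   1.        ]]), 'world_from_camera': array([[ 0.42606898, -0.866608  , -0.25972253,  0.17924925],
       [ 0.90468925,  0.40762253,  0.12402113,  0.55189941],
       [-0.00160895, -0.28780974,  0.95768626,  0.37295079],
       [ 0.        ,  0.        ,  0.        ,  1.        ]])}
```

View pics/scene0.png

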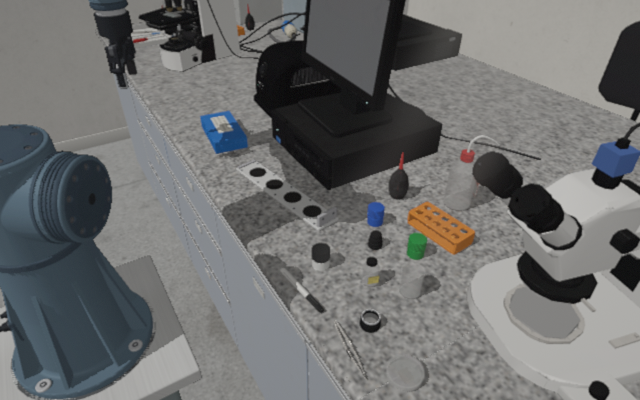

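View pics/side0.png

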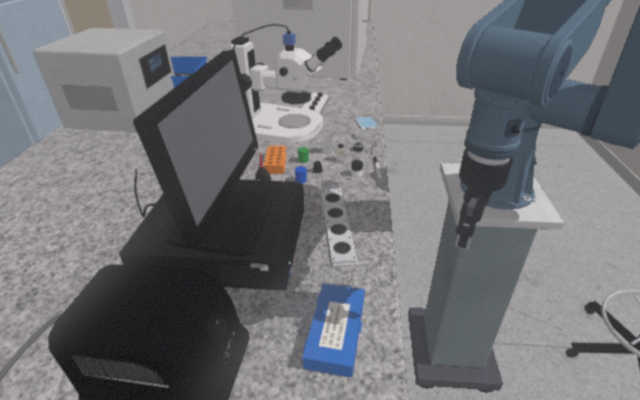

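The scene view shows the pads at about (258,172), (274,184), (292,197) and (312,211). The objective-case candidates are white/black at (320,255), blue at (376,215) and green at (417,245); the white/black one fits the description. The black cap is at (375,240), and the bulb blower at (399,183) is not a candidate. The bottle is at (372,270), the loupe at (370,320) and the beaker at (413,280). I'll confirm these in an enlarged crop.

```bash
python3 - <<'E'
import cv2
a=cv2.imread("pics/scene0.png")
cv2.imwrite("pics/c1.png",cv2.resize(a[150:345,230:450],None,fx=3.6,fy=3.0,interpolation=cv2.INTER_CUBIC)[:600,:800])
b=cv2.imread("pics/side0.png")
cv2.imwrite("pics/c2.png",cv2.resize(b[130:270,260:400],None,fx=4.2,fy=4.2,interpolation=cv2.INTER_CUBIC))
E
```

```text
(no output)
```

View pics/c1.png

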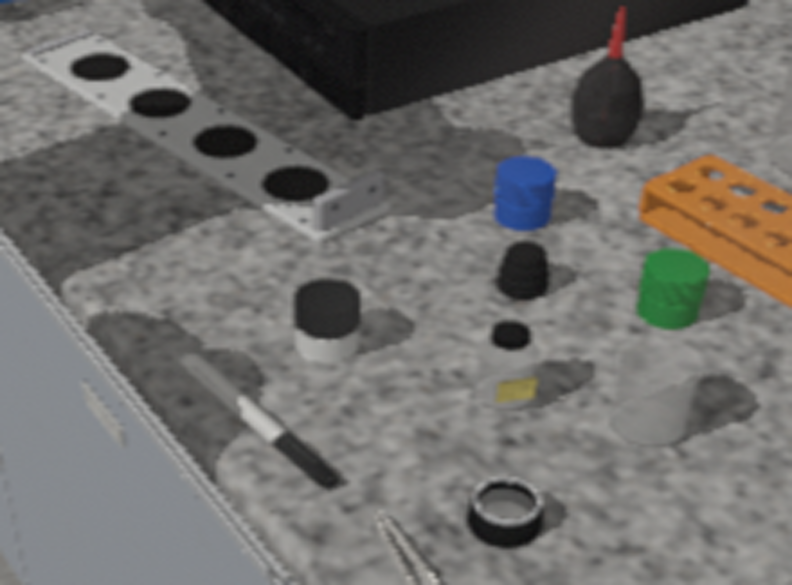

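View pics/c2.png

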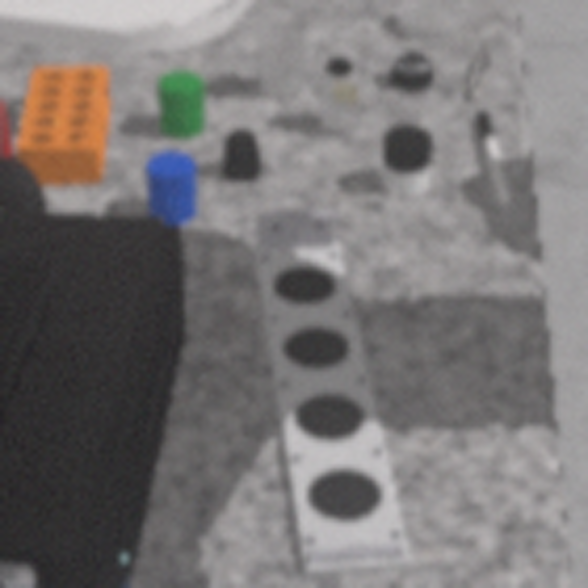

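The crops confirm the white/black case, the stepped black cap, the bottle with its yellow label and the loupe. The end stop is at the rail end nearer the objects, at crop pixel (350,200).

```bash
cat > h.py <<'E'
import numpy as np, cv2
from bench import ctrl
def ray(c,uv,z):
    K,T=c["camera_matrix"],c["world_from_camera"]
    d=np.linalg.inv(K)@[uv[0],uv[1],1]; d=T[:3,:3]@(d*[1,-1,-1]); o=T[:3,3]
    return (o+d*(z-o[2])/d[2])
def proj(c,p):
    K,T=c["camera_matrix"],c["world_from_camera"]
    q=T[:3,:3].T@(np.array(p)-T[:3,3]); q=K@(q*[1,-1,-1]); return q[:2]/q[2]
def blob(im,box,thr=60,fill=True):
    x0,y0,x1,y1=box
    m=(im[y0:y1,x0:x1].max(2)<thr).astype(np.uint8)
    cs,_=cv2.findContours(m,cv2.RETR_EXTERNAL,cv2.CHAIN_APPROX_NONE)
    c=max(cs,key=cv2.contourArea); f=np.zeros_like(m); cv2.drawContours(f,[c],-1,1,-1)
    ys,xs=np.nonzero(f); return xs.mean()+x0,ys.mean()+y0,len(xs),(xs.min()+x0,xs.max()+x0,ys.min()+y0,ys.max()+y0)
E
python3 - <<'E'
from h import *
S=cv2.imread("pics/scene0.png");D=cv2.imread("pics/side0.png")
cs,cd=ctrl.calibration("scene"),ctrl.calibration("side")
def bs(cx,cy,w,h): return tuple(int(v) for v in(230+cx/3.6-w,150+cy/3-h,230+cx/3.6+w,150+cy/3+h))
def bd(cx,cy,w,h): return tuple(int(v) for v in(260+cx/4.2-w,130+cy/4.2-h,260+cx/4.2+w,130+cy/4.2+h))
L=[("p_stop",.01,(296,184),(305,285)),("p2",.01,(225,141),(316,348)),("p3",.01,(160,102),(330,415)),("p_far",.01,(100,67),(345,495)),
("case",.034,(327,308),(407,150)),("cap",.0165,(524,270),(241,155)),("bottle",.055,(511,335),(339,67)),("loupe",.011,(506,512),(411,72))]
for n,z,a,b in L:
    w=11 if n!="bottle" else 7
    for nm,im,c,bx in(("sc",S,cs,bs(*a,w,w if n!="bottle" else 6)),("sd",D,cd,bd(*b,9,8 if 'p' not in n[0] else 8))):
        try:
            r=blob(im,bx,70 if nm=="sc" else 75); print(n,nm,np.round(r[:2],1),r[2],r[3],ray(c,r[:2],z).round(4))
        except Exception as e: print(n,nm,e)
E
```

```text
p_stop sc [311.6 210.8] 167 (np.int64(303), np.int64(320), np.int64(205), np.int64(216)) [0.518  0.0956 0.01  ]
p_stop sd [331.9 197.5] 80 (np.int64(326), np.int64(338), np.int64(194), np.int64(201)) [0.5173 0.0961 0.01  ]
p2 sc [292.1 196.9] 150 (np.int64(284), np.int64(300), np.int64(192), np.int64(202)) [0.5052 0.169  0.01  ]
p2 sd [334.8 212.5] 90 (np.int64(328), np.int64(341), np.int64(209), np.int64(216)) [0.5041 0.171  0.01  ]
p3 sc [274.  184.1] 122 (np.int64(266), np.int64(282), np.int64(180), np.int64(188)) [0.492  0.2421 0.01  ]
p3 sd [338.2 228.5] 92 (np.int64(332), np.int64(345), np.int64(225), np.int64(232)) [0.4909 0.2428 0.01  ]
p_far sc [257.2 171.9] 102 (np.int64(250), np.int64(265), np.int64(168), np.int64(176)) [0.4794 0.3168 0.01  ]
p_far sd [341.2 247.1] 85 (np.int64(335), np.int64(348), np.int64(243), np.int64(251)) [0.4791 0.3175 0.01  ]
case sc [320.5 252.5] 302 (np.int64(312), np.int64(329), np.int64(243), np.int64(262)) [ 0.4473 -0.0592  0.034 ]
case sd [356.4 165. ] 79 (np.int64(352), np.int64(361), np.int64(161), np.int64(169)) [ 0.4451 -0.0629  0.034 ]
cap sc [375.4 240.3] 229 (np.int64(368), np.int64(382), np.int64(231), np.int64(249)) [ 0.5792 -0.0728  0.0165]
cap sd [316.9 167.1] 65 (np.int64(313), np.int64(320), np.int64(162), np.int64(172)) [ 0.5789 -0.0702  0.0165]
bottle sc [371.5 261.4] 81 (np.int64(367), np.int64(376), np.int64(257), np.int64(266)) [ 0.5068 -0.1504  0.055 ]
bottle sd [340.5 145.5] 8 (np.int64(339), np.int64(342), np.int64(145), np.int64(146)) [ 0.5031 -0.1584  0.055 ]
loupe sc [369.7 326.1] 140 (np.int64(360), np.int64(380), np.int64(319), np.int64(330)) [ 0.4357 -0.245   0.011 ]
loupe sd [357.2 148.7] 24 (np.int64(353), np.int64(361), np.int64(147), np.int64(150)) [ 0.4435 -0.2204  0.011 ]
```

```bash
python3 - <<'E'
from h import *
S=cv2.imread("pics/scene0.png");D=cv2.imread("pics/side0.png")
cs,cd=ctrl.calibration("scene"),ctrl.calibration("side")
f=lambda cx,cy:(230+cx/3.6,150+cy/3); g=lambda cx,cy:(260+cx/4.2,130+cy/4.2)
for n,p,z in[("loupe",(506,512),.011),("loupe_top",(507,494),.022),("bottlecap",(511,335),.055),("label",(517,390),.02),("beaker_foot",(652,437),0),("beaker",(655,395),.029),("pc_corner",(360,115),0),("pc_left",(220,10),0),("tweez",(380,515),0),("tweez2",(430,575),0),("blue",(524,195),.02),("green",(672,290),.02),("knife_h",(330,480),.0),("knife_t",(190,360),.0),("stop_top",(350,190),.038)]:
    print(n,ray(cs,f(*p),z).round(3))
for n,p,z in[("loupe",(411,72),.011),("bottlecap",(339,67),.055),("case",(407,150),.034),("cap",(241,155),.0165),("pc",(185,220),.1),("pcfar",(150,470),.0)]: print(n,ray(cd,g(*p),z).round(3))
E
```

```text
loupe [ 0.444 -0.236  0.011]
loupe_top [ 0.447 -0.232  0.022]
bottlecap [ 0.507 -0.151  0.055]
label [ 0.503 -0.166  0.02 ]
beaker_foot [ 0.553 -0.223  0.   ]
beaker [ 0.558 -0.215  0.029]
pc_corner [0.613 0.163 0.   ]
pc_left [0.612 0.37  0.   ]
tweez [ 0.394 -0.198 -0.   ]
tweez2 [ 0.391 -0.247  0.   ]
blue [ 0.63  -0.006  0.02 ]
green [ 0.64  -0.138  0.02 ]
knife_h [ 0.386 -0.162  0.   ]
knife_t [ 0.373 -0.032  0.   ]
stop_top [0.525 0.039 0.038]
loupe [ 0.441 -0.233  0.011]
bottlecap [ 0.502 -0.155  0.055]
case [ 0.444 -0.059  0.034]
cap [ 0.577 -0.071  0.016]
pc [0.593 0.155 0.1  ]
pcfar [0.602 0.294 0.   ]
```

```bash
cat >> h.py <<'E'
from scipy.spatial.transform import Rotation as R
YAW=np.deg2rad(99.9)
def goal(yaw=YAW):  # tool down, tool y at world yaw
    y=np.array([np.cos(yaw),np.sin(yaw),0]); z=np.array([0,0,-1.]); return R.from_matrix(np.c_[np.cross(y,z),y,z])
def delta(p,o=None,yaw=YAW):
    o=o or ctrl.get_obs(); q=o["eef_rot"]; r=R.from_quat(q,scalar_first=True)
    d=r.inv().apply(np.array(p)-o["eef_pos"])*100
    w=np.rad2deg((r.inv()*goal(yaw)).as_rotvec())/6
    print("xyz",d.round(2),"dr",w.round(2))
E
python3 -c "
from h import *
delta((.446,-.060,.15))"
```

```text
xyz [-42.92 -43.89  10.  ] dr [-0.01 -0.01 -5.85]
```

Emit:
{"method": "send_rows", "body": {
  "dr": [
    [0,0,-1.5],
    [0,0,-3],
    [0,0,-4.5],
    [0,0,-5.85],
    [0,0,-5.85],
    [0,0,-5.85],
    [0,0,-5.85],
    [0,0,-5.85]
  ],
  "xyz": [
    [-4,-4.1,1],
    [-8,-8.2,2],
    [-12,-12.3,3],
    [-16,-16.4,4],
    [-20,-20.5,5],
    [-24,-24.6,6],
    [-28,-28.7,7],
    [-32,-32.8,8]
  ],
  "jaw": [70,70,70,70,70,70,70,70]
}}

```text
time_s: 1.15
eef_pos: [0.395, 0.0855, 0.1702]
eef_rot: [0.0, -0.086, 0.996, -0.0]
wrist_force: [1.3, 0.4, -0.1]
opening: 0.699
grasp_force: 0.0
```

```bash
python3 -c "
from h import *
delta((.446,-.060,.15))"
```

```text
xyz [ -2.52 -15.21   2.02] dr [-0.    0.01 -0.  ]
```

Emit:
{"method": "send_rows", "body": {
  "dr": [
    [0,0,0],
    [0,0,0],
    [0,0,0],
    [0,0,0],
    [0,0,0],
    [0,0,0],
    [0,0,0],
    [0,0,0]
  ],
  "xyz": [
    [-0.8,-5,0.7],
    [-1.7,-10,1.4],
    [-2.5,-15.2,2],
    [-2.5,-15.2,2],
    [-2.5,-15.2,2],
    [-2.5,-15.2,2],
    [-2.5,-15.2,2],
    [-2.5,-15.2,2]
  ],
  "jaw": [70,70,70,70,70,70,70,70]
}}

```text
time_s: 2.15
eef_pos: [0.4455, -0.0575, 0.1505]
eef_rot: [0.0, -0.087, 0.996, -0.0]
wrist_force: [-1.0, -0.4, 0.6]
opening: 0.702
grasp_force: 0.0
```

```bash
python3 - <<'E'
from h import *
o=ctrl.get_obs(); c=ctrl.calibration("wrist"); im=ctrl.camera("wrist")[:,:,::-1].copy()
cv2.imwrite("pics/w1.png",im); print(o["eef_pos"])
p=o["eef_pos"].copy()
for z in(.046,.034,0): print(z,proj(c,(p[0],p[1],z)).round(1))
for n,q in dict(loupe=(.443,-.234,.022),cap=(.578,-.071,.035),case=(.446,-.06,.046),bottle=(.506,-.152,.061)).items(): print(n,proj(c,q).round(0))
E
```

```text
[ 0.44546185 -0.05749402  0.15046935]
0.046 [322.4 199.3]
0.034 [322.4 194.4]
0 [322.5 182.8]
loupe [ 93. 148.]
cap [280. 338.]
case [319. 199.]
bottle [176. 264.]
```

View pics/w1.png

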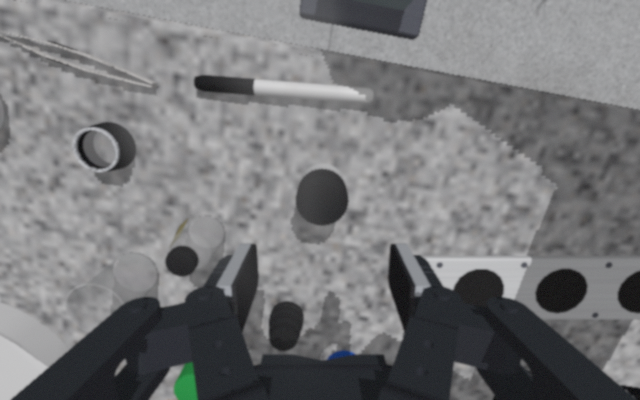

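The wrist view shows the case lid at (322,196), bottle cap at (181,261), loupe ring at (98,148) and plug cap at (286,325), all within about 5 px of prediction.

```bash
python3 - <<'E'
from h import *
c=ctrl.calibration("wrist"); im=cv2.imread("pics/w1.png")
for n,b,z,t in[("case",(290,160,355,232),.043,75),("bottle",(160,242,203,282),.058,60),("cap",(262,290,310,355),.0175,60),("loupe",(70,115,140,180),.011,70)]:
    r=blob(im,b,t); print(n,np.round(r[:2],1),r[2],r[3],ray(c,r[:2],z).round(4))
print("ring",ray(c,(98.5,148),.022))
g=cv2.cvtColor(im,cv2.COLOR_BGR2GRAY)
for b in [(440,255,510,310),(530,255,590,320)]:
    r=blob(im,b,50);print(np.round(r[:2],1),r[3],ray(c,r[:2],.01).round(4))
delta((.446,-.060,.15)); print(ctrl.tip_extent)
E
```

```text
case [321.8 197.4] 2183 (np.int64(297), np.int64(347), np.int64(170), np.int64(224)) [ 0.4451 -0.0582  0.043 ]
bottle [181.6 260.7] 671 (np.int64(167), np.int64(196), np.int64(247), np.int64(274)) [ 0.5047 -0.1497  0.058 ]
cap [284.9 325.6] 1280 (np.int64(270), np.int64(301), np.int64(303), np.int64(350)) [ 0.5787 -0.069   0.0175]
loupe [119.6 144.5] 584 (np.int64(95), np.int64(133), np.int64(123), np.int64(169)) [ 0.4395 -0.2204  0.011 ]
ring [ 0.44218277 -0.22975889  0.022     ]
[475.5 293.3] (np.int64(440), np.int64(509), np.int64(271), np.int64(309)) [0.5207 0.096  0.01  ]
[561.  290.4] (np.int64(537), np.int64(585), np.int64(270), np.int64(311)) [0.5046 0.171  0.01  ]
xyz [-0.01 -0.24  0.04] dr [-0.    0.    0.01]
0.019
```

Emit:
{"method": "send_rows", "body": {
  "dr": [
    [0,0,0],
    [0,0,0],
    [0,0,0],
    [0,0,0],
    [0,0,0],
    [0,0,0],
    [0,0,0],
    [0,0,0]
  ],
  "xyz": [
    [0,-0.1,5],
    [0,-0.1,9],
    [0,-0.1,12],
    [0,-0.1,12],
    [0,-0.1,12],
    [0,-0.1,12],
    [0,-0.1,12],
    [0,-0.1,12]
  ],
  "jaw": [70,70,70,70,60,50,30,30]
}}

```text
time_s: 3.2
eef_pos: [0.4469, -0.0596, 0.032]
eef_rot: [0.001, -0.086, 0.996, -0.001]
wrist_force: [-1.9, 0.7, 7.3]
opening: 0.425
grasp_force: 59.5
```

Emit:
{"method": "send_rows", "body": {
  "dr": [
    [0,0,0],
    [0,0,0],
    [0,0,0],
    [0,0,0],
    [0,0,0],
    [0,0,0],
    [0,0,0],
    [0,0,0]
  ],
  "xyz": [
    [0,0,0],
    [0,0,0],
    [0,0,-2],
    [0,0,-5],
    [0,0,-8],
    [0,0,-9],
    [0,0,-9],
    [0,0,-9]
  ],
  "jaw": [30,30,30,30,30,30,30,30]
}}

```text
time_s: 4.2
eef_pos: [0.4449, -0.0589, 0.1193]
eef_rot: [-0.001, -0.086, 0.996, 0.0]
wrist_force: [-1.3, -0.4, -0.9]
opening: 0.427
grasp_force: 60.2
```

```bash
python3 - <<'E'
from h import *
cv2.imwrite("pics/w2.png",ctrl.camera("wrist")[:,:,::-1])
delta((.4919,.2434,.12)); print(ctrl.get_obs()["opening"])
E
```

```text
xyz [-9.84 28.97 -0.07] dr [ 0.01 -0.02 -0.  ]
0.42855661922847604
```

View pics/w2.png

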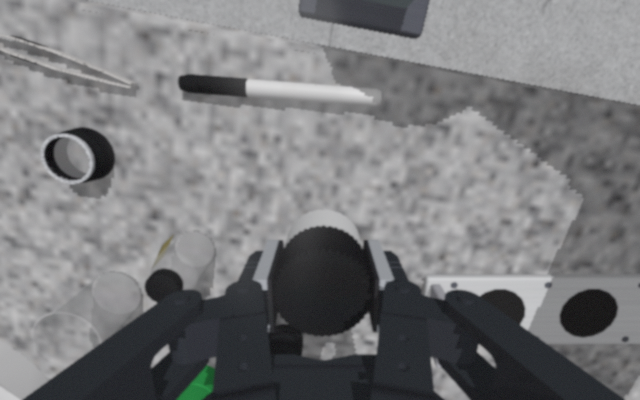

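The case is held between the pads, lid centre near (322,281), with its white base showing at the top edge, so it looks upright. I'll check its offset in the hand.

```bash
python3 - <<'E'
from h import *
c=ctrl.calibration("wrist"); o=ctrl.get_obs(); p=o["eef_pos"]
for u in((322,281),(322,226),(322,336)): print(ray(c,u,p[2]+.016)-p)
E
```

```text
[-0.00687953 -0.00123288  0.016     ]
[-0.02805466 -0.00490318  0.016     ]
[0.01667834 0.00285043 0.016     ]
```

Emit:
{"method": "send_rows", "body": {
  "dr": [
    [0,0,0],
    [0,0,0],
    [0,0,0],
    [0,0,0],
    [0,0,0],
    [0,0,0],
    [0,0,0],
    [0,0,0]
  ],
  "xyz": [
    [-1.5,4.5,0],
    [-3.3,9.5,0],
    [-5,14.5,0],
    [-6.7,19.5,0],
    [-8.4,24.5,0],
    [-9.6,28,0],
    [-10,29,0],
    [-10,29,0]
  ],
  "jaw": [30,30,30,30,30,30,30,30]
}}

```text
time_s: 5.25
eef_pos: [0.4937, 0.2436, 0.1192]
eef_rot: [-0.001, -0.087, 0.996, -0.0]
wrist_force: [-0.3, 0.1, -1.0]
opening: 0.431
grasp_force: 60.2
```

```bash
python3 - <<'E'
from h import *
cv2.imwrite("pics/w3.png",ctrl.camera("wrist")[:,:,::-1])
o=ctrl.get_obs(); print(o["eef_pos"],o["opening"]); delta((.494,.2438,.043))
E
```

```text
[0.49374033 0.24294743 0.11941027] 0.43122823601996557
xyz [-0.05  0.08  7.64] dr [-0.01 -0.02  0.  ]
```

Emit:
{"method": "send_rows", "body": {
  "dr": [
    [0,0,0],
    [0,0,0],
    [0,0,0],
    [0,0,0],
    [0,0,0],
    [0,0,0],
    [0,0,0],
    [0,0,0]
  ],
  "xyz": [
    [0,0.1,3],
    [0,0.1,5],
    [0,0.1,6.6],
    [0,0.1,7.3],
    [0,0.1,7.6],
    [0,0.1,7.6],
    [0,0.1,7.6],
    [0,0.1,7.6]
  ],
  "jaw": [30,30,30,30,30,30,50,60]
}}

```text
time_s: 6.3
eef_pos: [0.4945, 0.2449, 0.0449]
eef_rot: [0.001, -0.086, 0.996, 0.0]
wrist_force: [-0.0, 0.5, -0.4]
opening: 0.598
grasp_force: 0.0
```

Emit:
{"method": "send_rows", "body": {
  "dr": [
    [0,0,0],
    [0,0,0],
    [0,0,0],
    [0,0,0],
    [0,0,0],
    [0,0,0],
    [0,0,0],
    [0,0,0]
  ],
  "xyz": [
    [0,0,0],
    [0,0,0],
    [0,0,-3],
    [0,0,-7],
    [0,0,-11],
    [0,0,-12],
    [0,0,-12],
    [0,0,-12]
  ],
  "jaw": [60,60,60,60,60,60,60,60]
}}

```text
time_s: 7.3
eef_pos: [0.493, 0.2444, 0.1626]
eef_rot: [-0.001, -0.086, 0.996, -0.0]
wrist_force: [-0.2, 0.4, -0.2]
opening: 0.597
grasp_force: 0.0
```

```bash
python3 - <<'E'
from h import *
c=ctrl.calibration("wrist");im=ctrl.camera("wrist")[:,:,::-1].copy()
cv2.imwrite("pics/w4.png",im)
for n,p,z in(("p2",(.5047,.1696),.01),("p3",(.4919,.2434),.054),("p4",(.4791,.3173),.01)):
    u=proj(c,(*p,z)).astype(int); 
    try:
        r=blob(im,(u[0]-38,max(u[1]-38,0),u[0]+38,u[1]+38),75); print(n,u,r[3],ray(c,r[:2],z).round(4))
    except Exception as e: print(n,u,e)
delta((.5055,-.151,.14))
E
```

```text
p2 [233 181] (np.int64(213), np.int64(262), np.int64(157), np.int64(206)) [0.5044 0.173  0.01  ]
p3 [321 196] (np.int64(299), np.int64(350), np.int64(158), np.int64(225)) [0.4875 0.2446 0.054 ]
p4 [409 181] (np.int64(388), np.int64(437), np.int64(158), np.int64(205)) [0.4787 0.3197 0.01  ]
xyz [  5.56 -39.17   2.27] dr [-0.   -0.03 -0.  ]
```

View pics/w4.png

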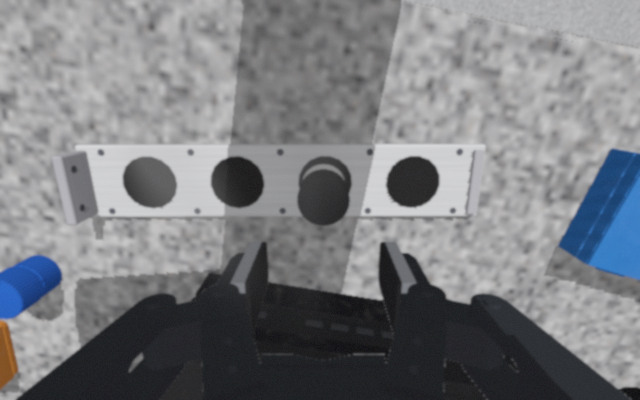

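```bash
python3 - <<'E'
from h import *
c=ctrl.calibration("wrist");im=cv2.imread("pics/w4.png")
print(ray(c,(323.5,198.5),.056),ctrl.get_obs()["eef_pos"])
for b in((115,150,185,215),(205,150,270,212),(380,150,445,212)):
    for t in(60,80,100): 
        r=blob(im,b,t); print(t,r[3],ray(c,r[:2],.01).round(4))
E
```

```text
[0.49257417 0.24509503 0.056     ] [0.49300358 0.24440774 0.16245209]
60 (np.int64(130), np.int64(131), np.int64(192), np.int64(193)) [0.5298 0.0833 0.01  ]
80 (np.int64(124), np.int64(154), np.int64(166), np.int64(205)) [0.5247 0.0876 0.01  ]
100 (np.int64(124), np.int64(174), np.int64(159), np.int64(206)) [0.518  0.0983 0.01  ]
60 (np.int64(217), np.int64(262), np.int64(158), np.int64(206)) [0.5036 0.175  0.01  ]
80 (np.int64(213), np.int64(262), np.int64(157), np.int64(206)) [0.5043 0.173  0.01  ]
100 (np.int64(212), np.int64(263), np.int64(156), np.int64(207)) [0.5044 0.1729 0.01  ]
60 (np.int64(388), np.int64(437), np.int64(158), np.int64(205)) [0.4787 0.3196 0.01  ]
80 (np.int64(387), np.int64(437), np.int64(157), np.int64(205)) [0.4786 0.3196 0.01  ]
100 (np.int64(387), np.int64(437), np.int64(157), np.int64(206)) [0.4787 0.3195 0.01  ]
```

Emit:
{"method": "send_rows", "body": {
  "dr": [
    [0,0,0],
    [0,0,0],
    [0,0,0],
    [0,0,0],
    [0,0,0],
    [0,0,0],
    [0,0,0],
    [0,0,0]
  ],
  "xyz": [
    [0.7,-5,0],
    [1.4,-10,0],
    [2.1,-15,0.5],
    [2.8,-20,1],
    [3.5,-25,1.5],
    [4.3,-30,2],
    [5,-35,2.3],
    [5.5,-39.1,2.3]
  ],
  "jaw": [65,65,65,65,65,65,65,65]
}}

```text
time_s: 8.35
eef_pos: [0.5061, -0.1514, 0.1396]
eef_rot: [-0.001, -0.086, 0.996, 0.001]
wrist_force: [0.2, 0.2, 0.3]
opening: 0.651
grasp_force: 0.0
```

```bash
python3 - <<'E'
from h import *
ctrl.camera("scene")
c=ctrl.calibration("wrist");im=ctrl.camera("wrist")[:,:,::-1].copy()
cv2.imwrite("pics/w5.png",im)
u=proj(c,(.505,-.150,.058)).astype(int)
r=blob(im,(u[0]-30,u[1]-30,u[0]+30,u[1]+30),60); print(u,r,ray(c,r[:2],.059))
print(ctrl.get_obs()["eef_pos"]); delta((.505,-.150,.032))
E
```

```text
[332 208] (np.float64(332.16580976863753), np.float64(208.81619537275066), 778, (np.int64(317), np.int64(347), np.int64(193), np.int64(224))) [ 0.50482985 -0.15008648  0.059     ]
[ 0.50677972 -0.15357489  0.14018843]
xyz [ 0.1   0.39 10.82] dr [-0.   -0.01 -0.04]
```

View pics/w5.png

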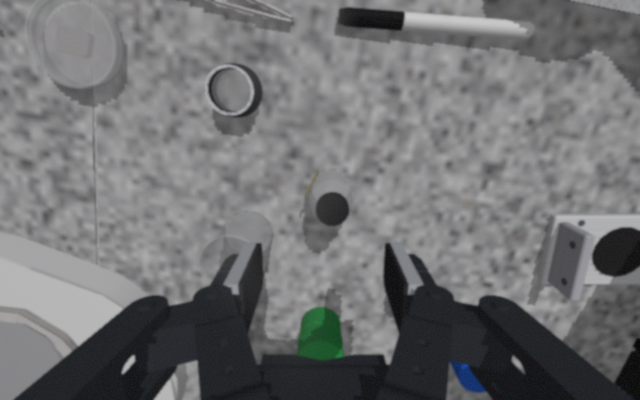

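The bottle cap is at (332,209), i.e. (0.505,-0.150). The beaker at about (240,245) is clear of the fingers, and the loupe ring is at (232,90).

Emit:
{"method": "send_rows", "body": {
  "dr": [
    [0,0,0],
    [0,0,0],
    [0,0,0],
    [0,0,0],
    [0,0,0],
    [0,0,0],
    [0,0,0],
    [0,0,0]
  ],
  "xyz": [
    [0.1,0.4,3],
    [0.1,0.4,7],
    [0.1,0.4,10],
    [0.1,0.4,10.7],
    [0.1,0.4,10.7],
    [0.1,0.4,10.7],
    [0.1,0.4,10.7],
    [0.1,0.4,10.7]
  ],
  "jaw": [65,65,65,65,55,40,20,20]
}}

```text
time_s: 9.45
eef_pos: [0.5066, -0.1466, 0.0359]
eef_rot: [0.001, -0.086, 0.996, -0.001]
wrist_force: [0.7, -0.1, 7.2]
opening: 0.362
grasp_force: 59.8
```

Emit:
{"method": "send_rows", "body": {
  "dr": [
    [0,0,0],
    [0,0,0],
    [0,0,0],
    [0,0,0],
    [0,0,0],
    [0,0,0],
    [0,0,0],
    [0,0,0]
  ],
  "xyz": [
    [0,0,0],
    [0,0,0],
    [0,0,0],
    [0,0,-3],
    [0,0,-7],
    [0,0,-11],
    [0,0,-11.8],
    [0,0,-11.8]
  ],
  "jaw": [20,20,20,20,20,20,20,20]
}}

```text
time_s: 10.45
eef_pos: [0.5056, -0.1462, 0.1526]
eef_rot: [0.0, -0.086, 0.996, -0.0]
wrist_force: [0.0, -0.4, -1.0]
opening: 0.362
grasp_force: 59.7
```

```bash
python3 - <<'E'
from h import *
c=ctrl.calibration("wrist");o=ctrl.get_obs();im=ctrl.camera("wrist")[:,:,::-1].copy()
cv2.imwrite("pics/w6.png",im); p=o["eef_pos"]
u=proj(c,p+[0,0,.027]).astype(int)
r=blob(im,(u[0]-25,u[1]-38,u[0]+25,u[1]+38),60); print(u,r,ray(c,r[:2],p[2]+.027)-p, p)
delta((.479,.319,.15))
E
```

```text
[321 316] (np.float64(321.17694680030843), np.float64(304.66885119506554), 2594, (np.int64(296), np.int64(345), np.int64(278), np.int64(334))) [-0.00469135 -0.00107303  0.027     ] [ 0.50556692 -0.14620973  0.15257513]
xyz [-5.44 46.24  0.17] dr [ 0.01 -0.01 -0.  ]
```

Emit:
{"method": "send_rows", "body": {
  "dr": [
    [0,0,0],
    [0,0,0],
    [0,0,0],
    [0,0,0],
    [0,0,0],
    [0,0,0],
    [0,0,0],
    [0,0,0]
  ],
  "xyz": [
    [-0.5,4,0],
    [-1.1,9,0],
    [-1.7,14,0],
    [-2.3,19,0],
    [-3,24,0],
    [-3.6,29,0],
    [-4.2,34,0],
    [-4.8,39,0]
  ],
  "jaw": [20,20,20,20,20,20,20,20]
}}

```text
time_s: 11.5
eef_pos: [0.4842, 0.2476, 0.1502]
eef_rot: [-0.002, -0.086, 0.996, -0.0]
wrist_force: [1.3, -0.3, -1.2]
opening: 0.365
grasp_force: 59.7
```

Emit:
{"method": "send_rows", "body": {
  "dr": [
    [0,0,0],
    [0,0,0],
    [0,0,0],
    [0,0,0],
    [0,0,0],
    [0,0,0],
    [0,0,0],
    [0,0,0]
  ],
  "xyz": [
    [-0.5,4,0],
    [-0.9,6.5,0],
    [-0.9,7.2,0],
    [-0.9,7.2,2],
    [-0.9,7.2,5],
    [-0.9,7.2,8],
    [-0.9,7.2,8],
    [-0.9,7.2,8]
  ],
  "jaw": [20,20,20,20,20,20,20,20]
}}

```text
time_s: 12.5
eef_pos: [0.4826, 0.3183, 0.0727]
eef_rot: [0.0, -0.086, 0.996, -0.0]
wrist_force: [-1.3, 0.1, -0.8]
opening: 0.362
grasp_force: 59.7
```

```bash
python3 - <<'E'
from h import *
c=ctrl.calibration("wrist");o=ctrl.get_obs();im=ctrl.camera("wrist")[:,:,::-1].copy()
cv2.imwrite("pics/w7.png",im); print(o["eef_pos"],o["opening"]); delta((.4815,.319,.047))
E
```

```text
[0.4825762  0.31832987 0.07272984] 0.3618371098785463
xyz [0.15 0.06 2.64] dr [ 0.    0.01 -0.  ]
```

View pics/w7.png

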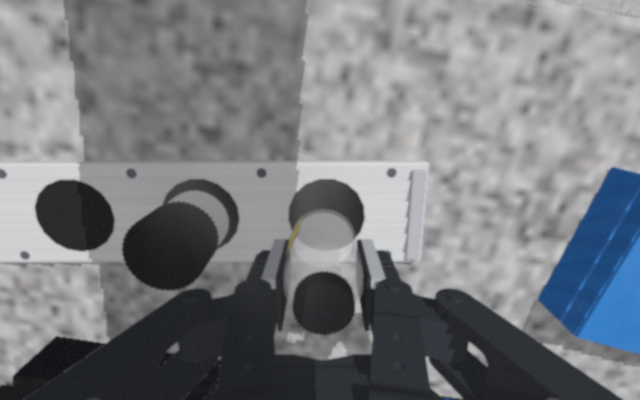

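```bash
python3 - <<'E'
from h import *
c=ctrl.calibration("wrist")
for u,z in(((326,180),.01),((289,215),.01),((363,215),.01),((325,210),.037),((297,238),.037),((355,238),.037),((323,302),.097),((323,334),.0975)): print(u,ray(c,u,z).round(4))
E
```

```text
(326, 180) [0.4585 0.3166 0.01  ]
(289, 215) [0.4834 0.2986 0.01  ]
(363, 215) [0.4759 0.3419 0.01  ]
(325, 210) [0.4672 0.3173 0.037 ]
(297, 238) [0.4849 0.3057 0.037 ]
(355, 238) [0.4797 0.3353 0.037 ]
(323, 302) [0.4796 0.3184 0.097 ]
(323, 334) [0.4922 0.3206 0.0975]
```

Emit:
{"method": "send_rows", "body": {
  "dr": [
    [0,0,0],
    [0,0,0],
    [0,0,0],
    [0,0,0],
    [0,0,0],
    [0,0,0],
    [0,0,0],
    [0,0,0]
  ],
  "xyz": [
    [0.2,0,1],
    [0.2,0,2],
    [0.2,0,2.4],
    [0.2,0,2.6],
    [0.2,0,2.6],
    [0.2,0,2.6],
    [0.2,0,2.6],
    [0.2,0,2.6]
  ],
  "jaw": [20,20,20,20,20,38,45,55]
}}

```text
time_s: 13.55
eef_pos: [0.4804, 0.3185, 0.0465]
eef_rot: [0.0, -0.086, 0.996, 0.0]
wrist_force: [0.8, -0.0, -0.8]
opening: 0.551
grasp_force: 0.0
```

Emit:
{"method": "send_rows", "body": {
  "dr": [
    [0,0,0],
    [0,0,0],
    [0,0,0],
    [0,0,0],
    [0,0,0],
    [0,0,0],
    [0,0,0],
    [0,0,0]
  ],
  "xyz": [
    [0,0,0],
    [0,0,0],
    [0,0,-3],
    [0,0,-7],
    [0,0,-11],
    [0,0,-12],
    [0,0,-12],
    [0,0,-12]
  ],
  "jaw": [55,55,55,55,55,55,55,55]
}}

```text
time_s: 14.55
eef_pos: [0.4792, 0.318, 0.1645]
eef_rot: [-0.001, -0.086, 0.996, -0.0]
wrist_force: [0.4, -0.7, -0.1]
opening: 0.545
grasp_force: 0.0
```

```bash
python3 - <<'E'
from h import *
c=ctrl.calibration("wrist");im=ctrl.camera("wrist")[:,:,::-1].copy()
cv2.imwrite("pics/w8.png",im)
delta((.576,-.070,.14))
E
```

```text
xyz [ -2.88 -39.88   2.45] dr [-0.01 -0.03 -0.  ]
```

View pics/w8.png

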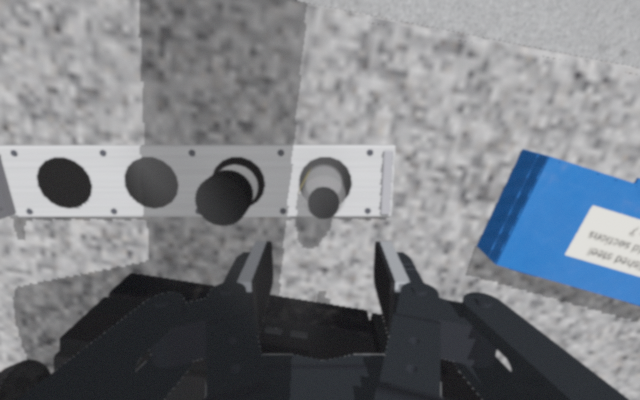

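The bottle stands on the far pad: cap at (323,202), pad centre at (325,183).

Emit:
{"method": "send_rows", "body": {
  "dr": [
    [0,0,0],
    [0,0,0],
    [0,0,0],
    [0,0,0],
    [0,0,0],
    [0,0,0],
    [0,0,0],
    [0,0,0]
  ],
  "xyz": [
    [0.3,-5,0],
    [0.6,-10,0],
    [0.6,-15,0],
    [0.6,-20,0.5],
    [0,-25,1],
    [-1,-30,1.5],
    [-2,-35,2],
    [-3,-39.8,2.4]
  ],
  "jaw": [65,65,65,65,65,65,65,65]
}}

```text
time_s: 15.6
eef_pos: [0.5778, -0.07, 0.1405]
eef_rot: [-0.001, -0.086, 0.996, 0.001]
wrist_force: [0.4, 0.2, -0.2]
opening: 0.646
grasp_force: 0.0
```

```bash
python3 - <<'E'
from h import *
ctrl.camera("wrist")
c=ctrl.calibration("wrist");im=ctrl.camera("wrist")[:,:,::-1].copy()
cv2.imwrite("pics/w9.png",im)
u=proj(c,(.578,-.070,.0175)).astype(int)
r=blob(im,(u[0]-38,u[1]-38,u[0]+38,u[1]+38),60); print(u,r,ray(c,r[:2],.0175),ray(c,(r[0],r[3][3]),.035))
print(ctrl.get_obs()["eef_pos"]); delta((.578,-.0705,.022))
E
```

```text
[330 191] (np.float64(333.5785837651123), np.float64(193.99136442141622), 1158, (np.int64(315), np.int64(350), np.int64(172), np.int64(215))) [ 0.5799289  -0.06720831  0.0175    ] [ 0.59057379 -0.06579454  0.035     ]
[ 0.57877824 -0.0728639   0.14057297]
xyz [ 0.02  0.25 11.86] dr [-0.01 -0.01 -0.04]
```

View pics/w9.png

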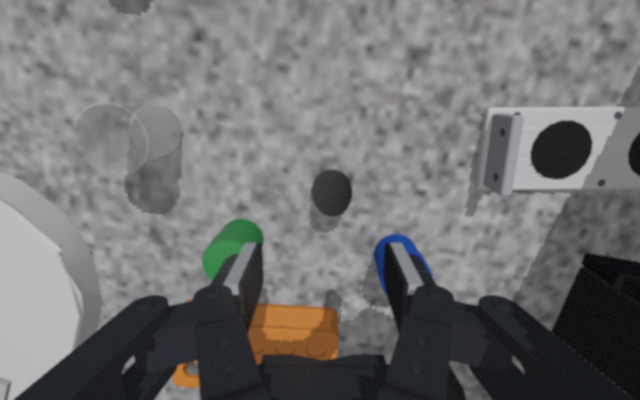

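The cap is at (333,194), about (0.580,-0.068). Blue (400,250) and green (232,250) sit outside the finger sweep.

Emit:
{"method": "send_rows", "body": {
  "dr": [
    [0,0,0],
    [0,0,0],
    [0,0,0],
    [0,0,0],
    [0,0,0],
    [0,0,0],
    [0,0,0],
    [0,0,0]
  ],
  "xyz": [
    [-0.1,0.4,3],
    [-0.1,0.4,7],
    [-0.1,0.4,10],
    [-0.1,0.4,11.4],
    [-0.1,0.4,11.8],
    [-0.1,0.4,11.8],
    [-0.1,0.4,11.8],
    [-0.1,0.4,11.8]
  ],
  "jaw": [65,65,60,60,55,50,35,20]
}}

```text
time_s: 16.7
eef_pos: [0.5796, -0.0647, 0.026]
eef_rot: [0.001, -0.086, 0.996, -0.0]
wrist_force: [-0.6, 0.4, 6.0]
opening: 0.333
grasp_force: 59.1
```

Emit:
{"method": "send_rows", "body": {
  "dr": [
    [0,0,0],
    [0,0,0],
    [0,0,0],
    [0,0,0],
    [0,0,0],
    [0,0,0],
    [0,0,0],
    [0,0,0]
  ],
  "xyz": [
    [0,0,0],
    [0,0,0],
    [0,0,0],
    [0,0,-3],
    [0,0,-7],
    [0,0,-9.8],
    [0,0,-9.8],
    [0,0,-9.8]
  ],
  "jaw": [15,15,15,15,15,15,15,15]
}}

```text
time_s: 17.7
eef_pos: [0.5779, -0.0642, 0.1216]
eef_rot: [-0.0, -0.086, 0.996, 0.0]
wrist_force: [0.4, 0.5, -1.7]
opening: 0.327
grasp_force: 59.6
```

```bash
python3 - <<'E'
from h import *
c=ctrl.calibration("wrist");o=ctrl.get_obs();im=ctrl.camera("wrist")[:,:,::-1].copy()
cv2.imwrite("pics/w10.png",im); print(o["eef_pos"],o["opening"])
delta((.5045,.172,.12))
E
```

```text
[ 0.57794908 -0.06419362  0.12160625] 0.32728032382464967
xyz [ 3.14 24.51  0.13] dr [ 0.01 -0.02 -0.  ]
```

View pics/w10.png

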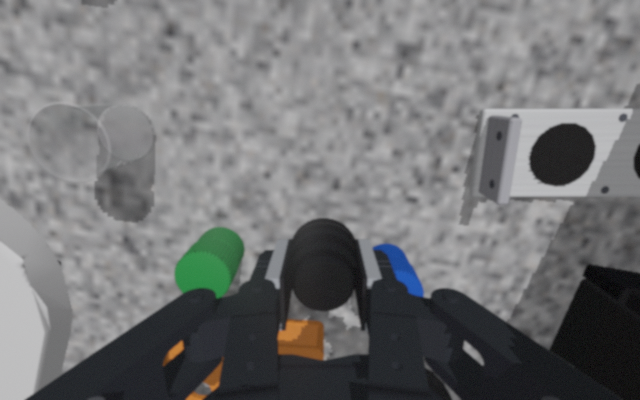

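The cap is held upright, centred near (323,265).

Emit:
{"method": "send_rows", "body": {
  "dr": [
    [0,0,0],
    [0,0,0],
    [0,0,0],
    [0,0,0],
    [0,0,0],
    [0,0,0],
    [0,0,0],
    [0,0,0]
  ],
  "xyz": [
    [1,4.5,0],
    [1.8,9.5,0],
    [2.4,14.5,0],
    [2.8,19.5,0],
    [3.1,23.5,0],
    [3.1,24.5,0],
    [3.1,24.5,3],
    [3.1,24.5,5.2]
  ],
  "jaw": [15,15,15,15,15,15,15,15]
}}

```text
time_s: 18.75
eef_pos: [0.5052, 0.171, 0.0684]
eef_rot: [-0.001, -0.086, 0.996, -0.0]
wrist_force: [0.2, -0.1, -1.6]
opening: 0.329
grasp_force: 59.6
```

```bash
python3 - <<'E'
from h import *
ctrl.camera("wrist"); ctrl.camera("wrist")
c=ctrl.calibration("wrist");o=ctrl.get_obs();im=ctrl.camera("wrist")[:,:,::-1].copy()
cv2.imwrite("pics/w11.png",im); print(o["eef_pos"],o["opening"])
for q in((.5045,.172,.01),(.5045-.0227,.172-.004,.01)):print(proj(c,q))
delta((.5045,.172,.036))
E
```

```text
[0.50331144 0.17060653 0.06691036] 0.33509728923198684
[324.35114558 226.91247418]
[324.29461588 188.58565443]
xyz [-0.03  0.12  3.25] dr [ 0.   -0.04 -0.01]
```

View pics/w11.png

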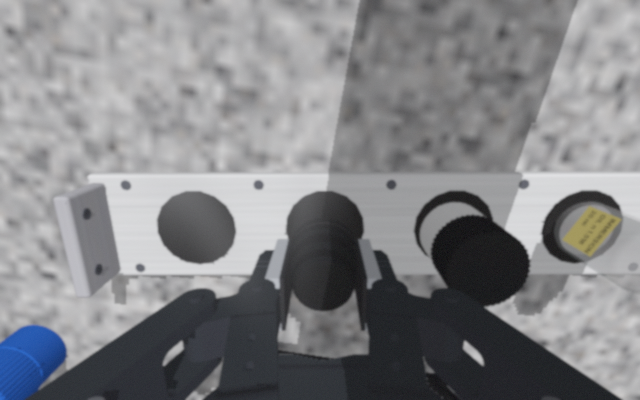

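The target pad sits at (325,227) as predicted; placed objects to the right stand well.

Emit:
{"method": "send_rows", "body": {
  "dr": [
    [0,0,0],
    [0,0,0],
    [0,0,0],
    [0,0,0],
    [0,0,0],
    [0,0,0],
    [0,0,0],
    [0,0,0]
  ],
  "xyz": [
    [0,0.1,1],
    [0,0.1,2],
    [0,0.1,2.8],
    [0,0.1,3.1],
    [0,0.1,3.1],
    [0,0.1,3.1],
    [0,0.1,3.1],
    [0,0.1,3.1]
  ],
  "jaw": [15,15,15,15,15,35,42,52]
}}

```text
time_s: 19.9
eef_pos: [0.5059, 0.1727, 0.0396]
eef_rot: [0.0, -0.086, 0.996, 0.0]
wrist_force: [0.6, -0.4, 0.5]
opening: 0.516
grasp_force: 0.0
```

Emit:
{"method": "send_rows", "body": {
  "dr": [
    [0,0,0],
    [0,0,0],
    [0,0,0],
    [0,0,0],
    [0,0,0],
    [0,0,0],
    [0,0,0],
    [0,0,0]
  ],
  "xyz": [
    [0,0,0],
    [0,0,0],
    [0,0,-3],
    [0,0,-7],
    [0,0,-11],
    [0,0,-12],
    [0,0,-12],
    [0,0,-12]
  ],
  "jaw": [52,52,52,52,52,52,52,52]
}}

```text
time_s: 20.9
eef_pos: [0.5046, 0.1725, 0.1576]
eef_rot: [-0.001, -0.086, 0.996, -0.0]
wrist_force: [-0.0, 0.6, -0.2]
opening: 0.517
grasp_force: 0.0
```

```bash
python3 - <<'E'
from h import *
c=ctrl.calibration("wrist");im=ctrl.camera("wrist")[:,:,::-1].copy()
cv2.imwrite("pics/w12.png",im)
# loupe from w5-like estimate: refine later
delta((.443,-.232,.14))
E
```

```text
xyz [ 13.01 -38.79   1.78] dr [ 0.   -0.03 -0.  ]
```

View pics/w12.png

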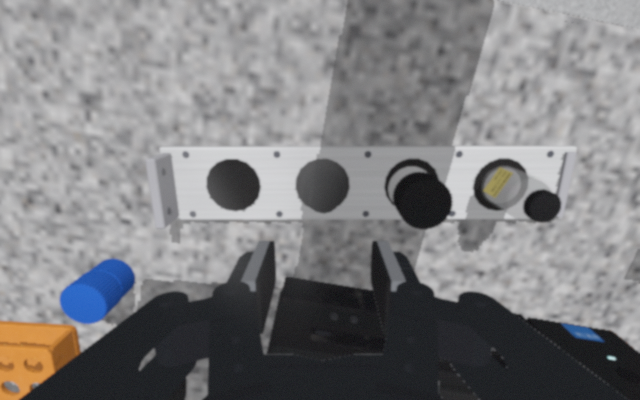

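All 14 picture views are used, so I'll check the cap on its pad numerically.

```bash
python3 - <<'E'
from h import *
im=cv2.imread("pics/w12.png"); g=cv2.cvtColor(im,cv2.COLOR_BGR2GRAY)
np.set_printoptions(linewidth=200)
print(g[155:230:4,290:358:4]); print(g[155:230:4,200:268:4])
c=ctrl.calibration("wrist")
for z in(.01,.027,.045): print(proj(c,(.5045,.172,z)))
a=ctrl.camera("scene")[:,:,::-1].copy();b=ctrl.camera("side")[:,:,::-1].copy();cv2.imwrite("pics/s2.png",a);cv2.imwrite("pics/d2.png",b)
u=proj(ctrl.calibration("scene"),(.5045,.172,.01)).astype(int); v=proj(ctrl.calibration("side"),(.5045,.172,.01)).astype(int)
print(u,v); print(a.max(2)[u[1]-24:u[1]+10:2,u[0]-14:u[0]+15:2]); print(b.max(2)[v[1]-20:v[1]+8:2,v[0]-12:v[0]+13:2])
E
```

```text
[[205 204 204 204 203 203 203 157 153 153 153 153 153 152 152 152 152]
 [204 202 201 201 200 197 175 107 101  96 123 146 150 149 150 149 149]
 [205 204 204 202 169  93  87  80  79  72  70  72 119 151 151 149 151]
 [204 203 201 155  92  90  84  80  74  74  71  67  64 101 149 151 150]
 [207 206 188  93  91  89  82  77  74  68  65  63  63  57 129 150 149]
 [207 204 124  90  89  85  81  74  71  68  65  64  57  55  71 150 151]
 [209 201  91  90  88  82  80  73  66  64  61  61  55  52  48 147 155]
 [205 195  89  87  83  84  77  73  69  67  61  57  52  51  48 144 152]
 [207 195  87  87  83  81  78  74  69  65  62  60  53  47  47 139 152]
 [206 203  95  88  82  83  73  69  65  63  58  52  50  47  51 149 155]
 [206 204 133  85  78  81  73  72  62  62  56  52  50  48  86 150 150]
 [207 206 192  91  77  81  72  66  62  57  57  52  50  53 146 153 153]
 [206 204 205 154  80  77  71  66  60  56  53  51  52 132 152 153 152]
 [207 205 204 157 147 106  71  64  61  55  53  63 142 150 150 151 149]
 [205 203 202 175 153 150 134  91  67  67  99 147 151 151 150 151 151]
 [207 205 204 167 152 151 152 151 1
[... 2846 characters left out ...]
23  99  84  94 123 166 191 156 146 155]
 [176 179  97  59  61  57  64  59  97 176 168 154 155]
 [165 177  76  57  58  60  60  59  74 166 179 148 150]
 [144 182 125  84  62  56  59  59 114 179 185 149 143]
 [133 188 183 170 133  63  58  57 102 178 186 153 153]
 [129 180 186 187 150  61  58  57  70 159 160 153 137]
 [114 162 180 188 128  60  55  55  61 137 179 178 129]
 [106 168 184 176 102  58  57  56  54 115 182 182 146]
 [113 127 146 105  62  54  59  58  58  72 144 178 162]
 [107 117 118  67  56  55  57  55  59  60  78 132 143]
 [100 111 120  83  61  60  58  58  59  57  62  96 125]
 [101 109 123 116  84  56  61  58  62  59  62  80 118]
 [ 95  97 123 126 103  62  58  58  58  65  59  79 119]]
```

Both fixed views show the stepped cap rising upright and centred on pad 2. Now the loupe.

Emit:
{"method": "send_rows", "body": {
  "dr": [
    [0,0,0],
    [0,0,0],
    [0,0,0],
    [0,0,0],
    [0,0,0],
    [0,0,0],
    [0,0,0],
    [0,0,0]
  ],
  "xyz": [
    [1.6,-4.8,0],
    [3.2,-9.7,0],
    [4.9,-14.5,0],
    [6.5,-19.4,0.5],
    [8.1,-24.3,1],
    [9.8,-29,1.5],
    [11.4,-34,1.8],
    [13,-38.8,1.8]
  ],
  "jaw": [65,65,65,65,65,65,65,65]
}}

```text
time_s: 22.05
eef_pos: [0.4434, -0.2333, 0.1403]
eef_rot: [-0.0, -0.086, 0.996, 0.001]
wrist_force: [1.2, 0.3, -0.0]
opening: 0.651
grasp_force: 0.0
```

```bash
python3 - <<'E'
from h import *
for _ in range(3): ctrl.camera("wrist")
c=ctrl.calibration("wrist");o=ctrl.get_obs();im=ctrl.camera("wrist")[:,:,::-1].copy()
cv2.imwrite("pics/w13.png",im); g=cv2.cvtColor(im,cv2.COLOR_BGR2GRAY)
u=proj(c,(.442,-.231,.022)).astype(int); print(u,o["eef_pos"])
x0,y0=u-50; np.set_printoptions(linewidth=250); print(x0,y0); print(g[y0:y0+100:3,x0:x0+100:3])
r=blob(im,(x0,y0,x0+100,y0+95),75); print(r,ray(c,r[:2],.011))
delta((.443,-.232,.0215))
E
```

```text
[326 192] [ 0.44364263 -0.23397725  0.14067763]
276 142
[[131 135 144 ... 145 148 152]
 [137 138 144 ... 143 146 146]
 [144 139 139 ... 140 144 145]
 ...
 [121 122 130 ... 123 112 114]
 [122 125 143 ... 112  89  97]
 [137 137 146 ...  92  76  93]]
(np.float64(324.6872586872587), np.float64(171.96525096525096), 259, (np.int64(302), np.int64(346), np.int64(165), np.int64(186))) [ 0.42928231 -0.23458608  0.011     ]
xyz [ 0.05  0.03 11.9 ] dr [ 0.01 -0.01 -0.02]
```

```bash
python3 - <<'E'
from h import *
g=cv2.cvtColor(cv2.imread("pics/w13.png"),cv2.COLOR_BGR2GRAY)
c=ctrl.calibration("wrist")
print("col324",list(enumerate(g[155:245:2,324].tolist())))
for row in(182,190,198,206):print(row,list(zip(range(286,364,2),g[row,286:364:2].tolist())))
E
```

```text
col324 [(0, 127), (1, 129), (2, 125), (3, 123), (4, 109), (5, 70), (6, 58), (7, 60), (8, 79), (9, 150), (10, 151), (11, 127), (12, 125), (13, 125), (14, 127), (15, 128), (16, 129), (17, 130), (18, 132), (19, 131), (20, 133), (21, 133), (22, 130), (23, 127), (24, 125), (25, 99), (26, 87), (27, 77), (28, 56), (29, 127), (30, 161), (31, 109), (32, 106), (33, 107), (34, 107), (35, 116), (36, 132), (37, 125), (38, 128), (39, 135), (40, 140), (41, 137), (42, 135), (43, 138), (44, 143)]
182 [(286, 148), (288, 149), (290, 150), (292, 150), (294, 149), (296, 146), (298, 137), (300, 111), (302, 71), (304, 85), (306, 147), (308, 156), (310, 133), (312, 127), (314, 130), (316, 129), (318, 127), (320, 127), (322, 125), (324, 127), (326, 129), (328, 129), (330, 129), (332, 130), (334, 131), (336, 130), (338, 140), (340, 165), (342, 146), (344, 67), (346, 68), (348, 120), (350, 126), (352, 127), (354, 130), (356, 133), (358, 135), (360, 135), (362, 132)]
190 [(286, 137), (288, 130), (290, 130), (292, 138), (294, 146), (296, 148), (298, 145), (300, 116), (302, 134), (304, 150), (306, 118), (308, 120
[... 553 characters left out ...]
3), (324, 132), (326, 130), (328, 127), (330, 126), (332, 123), (334, 121), (336, 121), (338, 108), (340, 86), (342, 90), (344, 150), (346, 131), (348, 111), (350, 110), (352, 113), (354, 118), (356, 124), (358, 131), (360, 137), (362, 145)]
206 [(286, 122), (288, 132), (290, 136), (292, 138), (294, 137), (296, 136), (298, 135), (300, 119), (302, 101), (304, 109), (306, 151), (308, 151), (310, 101), (312, 75), (314, 84), (316, 89), (318, 89), (320, 91), (322, 91), (324, 90), (326, 89), (328, 88), (330, 88), (332, 84), (334, 70), (336, 56), (338, 90), (340, 149), (342, 153), (344, 143), (346, 138), (348, 127), (350, 116), (352, 118), (354, 130), (356, 142), (358, 146), (360, 141), (362, 138)]
```

Emit:
{"method": "send_rows", "body": {
  "dr": [
    [0,0,0],
    [0,0,0],
    [0,0,0],
    [0,0,0],
    [0,0,0],
    [0,0,0],
    [0,0,0],
    [0,0,0]
  ],
  "xyz": [
    [0,0.1,3],
    [0,0.1,7],
    [0,0.1,10],
    [0,0.1,11.4],
    [0,0.1,11.8],
    [0,0.1,11.8],
    [0,0.1,11.8],
    [0,0.1,11.8]
  ],
  "jaw": [65,65,60,57,57,50,40,30]
}}

```text
time_s: 23.25
eef_pos: [0.445, -0.2314, 0.0247]
eef_rot: [0.001, -0.086, 0.996, -0.001]
wrist_force: [-0.3, 2.4, 6.8]
opening: 0.393
grasp_force: 59.0
```

Emit:
{"method": "send_rows", "body": {
  "dr": [
    [0,0,0],
    [0,0,0],
    [0,0,0],
    [0,0,0],
    [0,0,0],
    [0,0,0],
    [0,0,0],
    [0,0,0]
  ],
  "xyz": [
    [0,0,0],
    [0,0,0],
    [0,0,0],
    [0,0,-3],
    [0,0,-7],
    [0,0,-9.8],
    [0,0,-9.8],
    [0,0,-9.8]
  ],
  "jaw": [25,25,25,25,25,25,25,25]
}}

```text
time_s: 24.25
eef_pos: [0.4438, -0.2308, 0.121]
eef_rot: [-0.0, -0.086, 0.996, 0.0]
wrist_force: [-0.6, -0.5, -1.8]
opening: 0.387
grasp_force: 59.9
```

```bash
python3 - <<'E'
from h import *
c=ctrl.calibration("wrist");o=ctrl.get_obs();im=ctrl.camera("wrist")[:,:,::-1].copy()
cv2.imwrite("pics/w14.png",im); p=o["eef_pos"];print(p,o["opening"],proj(c,p),proj(c,p+[-.0192,-.0033,0]),proj(c,p+[.0192,.0033,0]))
g=cv2.cvtColor(im,cv2.COLOR_BGR2GRAY)
print(list(zip(range(200,340,2),g[200:340:2,322].tolist())))
delta((.5178,.0978,.12))
E
```

```text
[ 0.44384118 -0.23079231  0.1209715 ] 0.3871421508153199 [322.14756738 275.23422266] [322.2202889  231.85772379] [322.08048878 315.24486186]
[(200, 150), (202, 155), (204, 156), (206, 152), (208, 143), (210, 95), (212, 51), (214, 49), (216, 49), (218, 45), (220, 48), (222, 50), (224, 51), (226, 48), (228, 46), (230, 91), (232, 147), (234, 167), (236, 160), (238, 152), (240, 152), (242, 155), (244, 157), (246, 157), (248, 156), (250, 155), (252, 159), (254, 162), (256, 160), (258, 155), (260, 151), (262, 151), (264, 151), (266, 155), (268, 156), (270, 156), (272, 144), (274, 123), (276, 93), (278, 87), (280, 87), (282, 86), (284, 85), (286, 85), (288, 77), (290, 37), (292, 36), (294, 32), (296, 81), (298, 146), (300, 164), (302, 157), (304, 146), (306, 140), (308, 139), (310, 136), (312, 137), (314, 140), (316, 141), (318, 139), (320, 141), (322, 141), (324, 141), (326, 140), (328, 139), (330, 141), (332, 139), (334, 139), (336, 142), (338, 140)]
xyz [-12.96  31.07   0.06] dr [ 0.01 -0.01 -0.  ]
```

```bash
python3 - <<'E'
from h import *
c=ctrl.calibration("wrist");p=ctrl.get_obs()["eef_pos"]
for r in(229.5,303): print(ray(c,(322,r),p[2]-.0027)-p)
print(ray(c,(322,210),p[2]-.0247)-p)
g=cv2.cvtColor(cv2.imread("pics/w14.png"),cv2.COLOR_BGR2GRAY)
for row in(250,264,280):print(row,list(zip(range(262,384,3),g[row,262:384:3].tolist())))
E
```

```text
[-0.01909085 -0.00338356 -0.0027    ]
[ 0.01497468  0.00251919 -0.0027    ]
[-0.0197342  -0.00351713 -0.0247    ]
250 [(262, 113), (265, 108), (268, 130), (271, 133), (274, 133), (277, 132), (280, 73), (283, 43), (286, 49), (289, 148), (292, 157), (295, 157), (298, 161), (301, 162), (304, 161), (307, 159), (310, 158), (313, 156), (316, 151), (319, 152), (322, 155), (325, 156), (328, 158), (331, 156), (334, 154), (337, 154), (340, 155), (343, 153), (346, 151), (349, 154), (352, 152), (355, 170), (358, 99), (361, 21), (364, 30), (367, 108), (370, 135), (373, 134), (376, 133), (379, 108), (382, 97)]
264 [(262, 98), (265, 134), (268, 134), (271, 134), (274, 125), (277, 50), (280, 42), (283, 104), (286, 150), (289, 79), (292, 88), (295, 92), (298, 105), (301, 120), (304, 121), (307, 124), (310, 135), (313, 142), (316, 142), (319, 148), (322, 151), (325, 155), (328, 155), (331, 158), (334, 157), (337, 159), (340, 156), (343, 149), (346, 139), (349, 95), (352, 89), (355, 67), (358, 142), (361, 144), (364, 28), (367, 28), (370, 80), (373, 134), (376, 134), (379, 133), (382, 129)]
280 [(262, 121), (265, 137), (268, 149), (271, 119), (274, 51), (277, 40), (280, 40), (283, 41), (286, 142), (289, 151), (292, 85), (295, 43), (298, 55), (301, 83), (304, 92), (307, 88), (310, 89), (313, 89), (316, 85), (319, 87), (322, 87), (325, 86), (328, 84), (331, 86), (334, 87), (337, 85), (340, 84), (343, 85), (346, 63), (349, 22), (352, 39), (355, 126), (358, 118), (361, 52), (364, 21), (367, 21), (370, 34), (373, 54), (376, 146), (379, 153), (382, 141)]
```

Emit:
{"method": "send_rows", "body": {
  "dr": [
    [0,0,0],
    [0,0,0],
    [0,0,0],
    [0,0,0],
    [0,0,0],
    [0,0,0],
    [0,0,0],
    [0,0,0]
  ],
  "xyz": [
    [-1.8,4.2,0],
    [-3.8,9,0],
    [-5.9,14,0],
    [-8,19,0],
    [-10,24,0],
    [-12,28.5,0],
    [-13.1,31.1,0],
    [-13.1,31.1,0]
  ],
  "jaw": [25,25,25,25,25,25,25,25]
}}

```text
time_s: 25.3
eef_pos: [0.5188, 0.0997, 0.1198]
eef_rot: [-0.001, -0.088, 0.996, 0.0]
wrist_force: [-0.7, 0.4, -0.6]
opening: 0.388
grasp_force: 59.9
```

```bash
python3 - <<'E'
from h import *
for _ in range(3): ctrl.camera("wrist")
c=ctrl.calibration("wrist");o=ctrl.get_obs();im=ctrl.camera("wrist")[:,:,::-1].copy()
cv2.imwrite("pics/w15.png",im); print(o["eef_pos"],o["opening"]); g=cv2.cvtColor(im,cv2.COLOR_BGR2GRAY)
u=proj(c,(.5178,.0978,.01)); f=proj(c,(.5178-.0227,.0978-.0039,.01)); print(u,f)
r=int(u[1])-12
print(r,list(zip(range(270,376,2),g[r,270:376:2].tolist())))
print(list(zip(range(140,220,2),g[140:220:2,322].tolist())))
delta((.5193,.098,.0352))
E
```

```text
[0.51899972 0.09720157 0.12032661] 0.38978136990507406
[323.46823002 195.70474934] [323.54840997 164.69753221]
183 [(270, 196), (272, 195), (274, 196), (276, 196), (278, 196), (280, 195), (282, 194), (284, 195), (286, 194), (288, 193), (290, 193), (292, 192), (294, 191), (296, 163), (298, 96), (300, 82), (302, 84), (304, 85), (306, 84), (308, 84), (310, 80), (312, 84), (314, 80), (316, 81), (318, 77), (320, 78), (322, 75), (324, 73), (326, 72), (328, 71), (330, 70), (332, 72), (334, 68), (336, 66), (338, 65), (340, 64), (342, 64), (344, 62), (346, 59), (348, 54), (350, 70), (352, 155), (354, 192), (356, 196), (358, 195), (360, 196), (362, 195), (364, 195), (366, 195), (368, 194), (370, 194), (372, 195), (374, 196)]
[(140, 159), (142, 163), (144, 162), (146, 162), (148, 160), (150, 158), (152, 175), (154, 198), (156, 193), (158, 193), (160, 191), (162, 191), (164, 189), (166, 154), (168, 87), (170, 80), (172, 79), (174, 77), (176, 77), (178, 77), (180, 75), (182, 74), (184, 75), (186, 73), (188, 74), (190, 70), (192, 73), (194, 70), (196, 70), (198, 68), (200, 68), (202, 67), (204, 66), (206, 65), (208, 64), (210, 62), (212, 59), (214, 58), (216, 61), (218, 57)]
xyz [-0.04  0.1   8.54] dr [ 0.   -0.01 -0.01]
```

Emit:
{"method": "send_rows", "body": {
  "dr": [
    [0,0,0],
    [0,0,0],
    [0,0,0],
    [0,0,0],
    [0,0,0],
    [0,0,0],
    [0,0,0],
    [0,0,0]
  ],
  "xyz": [
    [-0.1,0.1,3],
    [-0.1,0.1,6],
    [-0.1,0.1,7.8],
    [-0.1,0.1,8.4],
    [-0.1,0.1,8.5],
    [-0.1,0.1,8.5],
    [-0.1,0.1,8.5],
    [-0.1,0.1,8.5]
  ],
  "jaw": [25,25,25,25,25,25,40,47]
}}

```text
time_s: 26.5
eef_pos: [0.5209, 0.0991, 0.0368]
eef_rot: [0.001, -0.086, 0.996, -0.0]
wrist_force: [-0.0, -0.3, 1.1]
opening: 0.465
grasp_force: 0.0
```

Emit:
{"method": "send_rows", "body": {
  "dr": [
    [0,0,0],
    [0,0,0],
    [0,0,0],
    [0,0,0],
    [0,0,0],
    [0,0,0],
    [0,0,0],
    [0,0,0]
  ],
  "xyz": [
    [0,0,0],
    [0,0,0],
    [0,0,-3],
    [0,0,-7],
    [0,0,-11],
    [0,0,-13],
    [0,0,-13],
    [0,0,-13]
  ],
  "jaw": [54,54,54,54,54,54,54,54]
}}

```text
time_s: 27.5
eef_pos: [0.5198, 0.0991, 0.1651]
eef_rot: [-0.001, -0.086, 0.996, 0.0]
wrist_force: [-0.1, 0.1, -0.1]
opening: 0.542
grasp_force: 0.0
```

Emit:
{"method": "send_rows", "body": {
  "dr": [
    [0,0,0],
    [0,0,0],
    [0,0,0],
    [0,0,0],
    [0,0,0],
    [0,0,0],
    [0,0,0],
    [0,0,0]
  ],
  "xyz": [
    [4,0,0],
    [8,0,0],
    [11,0,0],
    [11,0,0],
    [11,0,0],
    [11,0,0],
    [11,0,0],
    [11,0,0]
  ],
  "jaw": [54,54,54,54,54,54,54,54]
}}

```text
time_s: 28.5
eef_pos: [0.4124, 0.0802, 0.1662]
eef_rot: [-0.0, -0.086, 0.996, 0.0]
wrist_force: [0.2, 1.1, 0.9]
opening: 0.542
grasp_force: 0.0
```

```bash
python3 - <<'E'
from h import *
np.set_printoptions(linewidth=250,threshold=100000)
a=ctrl.camera("scene")[:,:,::-1].copy();b=ctrl.camera("side")[:,:,::-1].copy();c=ctrl.calibration("wrist")
w=ctrl.camera("wrist")[:,:,::-1].copy()
for n,im in(("s3",a),("d3",b),("w16",w)): cv2.imwrite(f"pics/{n}.png",im)
S,D=ctrl.calibration("scene"),ctrl.calibration("side")
P=dict(p1=(.5175,.096),p2=(.5046,.170),p3=(.4918,.244),p4=(.479,.318)); H=dict(p1=.022,p2=.035,p3=.046,p4=.061)
for k,q in P.items():
    print(k,"scene foot",proj(S,(*q,.01)).round(1),"top",proj(S,(*q,.01+H[k])).round(1),"side foot",proj(D,(*q,.01)).round(1),"top",proj(D,(*q,.01+H[k])).round(1))
u=proj(S,(*P["p1"],.02)).astype(int); print(u-[16,16]); print(a.max(2)[u[1]-16:u[1]+14:2,u[0]-16:u[0]+18:2])
u=proj(D,(*P["p1"],.02)).astype(int); print(u-[12,14]); print(b.max(2)[u[1]-14:u[1]+12:2,u[0]-12:u[0]+14:2])
E
```

```text
p1 scene foot [311.4 210.8] top [311.3 203.4] side foot [331.8 197.5] top [331.9 191.5]
p2 scene foot [291.7 196.7] top [291.3 185.2] side foot [334.7 212.3] top [334.8 202.6]
p3 scene foot [273.6 183.8] top [272.6 168.8] side foot [337.8 228.8] top [338.  215.6]
p4 scene foot [256.9 171.8] top [255.1 152.2] side foot [341.3 247.2] top [341.7 229.1]
[295 191]
[[ 17  23 100  90  75  74  86  84  84  89  99  93  81  94  91  78  60]
 [ 18  16  76 111  97  85  68  67  79  90  94  83  89  86  86  87  78]
 [ 19  16  19  93 113 107  83  86  97  92  90  76  74  84  66  84  82]
 [ 23  18  15  73 144 134 110  90  77  88  88  82  85  77  79  82  86]
 [ 15  25  38 141 171 163 106  93  73  58  73  84  76  78  77  77  81]
 [ 43  78 154 170 170 159  82  20  26  24  23  66  97  79  70  78  78]
 [161 172 171 169 169 164  49  74  81  79  72  49  83  84  94  89  78]
 [169 170 169 171 170 119  87  86  86  84  84 100  64  95  92  99  90]
 [162 169 170 171 161  56  70  80 114 107  97  56  32 108 105 102 106]
 [163 168 169 171 115  24  25  29  30  27  27  23  23  96 115 112  94]
 [175 169 168 169  63  27  2
[... 353 characters left out ...]
29 127 120 123 119 120 121 129 156 150]
 [143 128 119 116 113 115 114 115 107 114 124 134 140]
 [142 120 116 100 111 116 115 115 101 112 134 135 136]
 [103 101 115 113 114 116 116 114 116 124 137 141 151]
 [106 109 117 114 114 106 103 106 137 146 170 157 140]
 [110 118 117 123  96  69  64  75 107 166 168 162 141]
 [102 115 114 119  89  79  91  87  83 141 185 168 140]
 [ 98 116 125 105  83  98  98 107 103 118 179 181 139]
 [ 91 104 126  92  53  63  65  65  63  63 147 182 152]
 [100  99 123  85  52  53  56  54  55  60 114 185 156]
 [107 105 122 107  76  59  53  55  54  72 158 188 162]
 [104 104 119 123 119 140  96  55  54  68 147 185 171]
 [101 105 117 121 125 160  96  52  51  54 111 168 163]]
```

```bash
python3 - <<'E'
from h import *
c=ctrl.calibration("wrist"); w=cv2.imread("pics/w16.png"); g=cv2.cvtColor(w,cv2.COLOR_BGR2GRAY)
d=np.array([-.171,.985]); 
for n,q,h in(("p1",(.5185,.0978),.022),("p2",(.505,.172),.035)):
    u=proj(c,(*q,.01)); print(n,u.round(1),"top",proj(c,(*q,.01+h)).round(1))
u=proj(c,(.5185,.0978,.01)).astype(int)
col=u[0]; print(list(zip(range(u[1]-34,min(u[1]+60,400),2),g[u[1]-34:u[1]+60:2,col].tolist())))
for k in(-20,8,20): 
    r=u[1]+k; print(r,list(zip(range(col-40,col+42,2),g[r,col-40:col+42:2].tolist())))
E
```

```text
p1 [321.6 290.3] top [321.5 304.2]
p2 [400.5 289.8] top [409.7 312.8]
[(256, 154), (258, 177), (260, 195), (262, 190), (264, 189), (266, 188), (268, 164), (270, 66), (272, 50), (274, 45), (276, 44), (278, 42), (280, 42), (282, 41), (284, 45), (286, 53), (288, 116), (290, 131), (292, 108), (294, 103), (296, 104), (298, 102), (300, 104), (302, 102), (304, 100), (306, 98), (308, 95), (310, 92), (312, 91), (314, 57), (316, 25), (318, 46), (320, 100), (322, 117), (324, 119), (326, 118), (328, 103), (330, 84), (332, 83), (334, 92), (336, 99), (338, 102), (340, 107), (342, 110), (344, 109), (346, 106), (348, 104)]
270 [(281, 188), (283, 187), (285, 187), (287, 188), (289, 187), (291, 186), (293, 186), (295, 185), (297, 185), (299, 186), (301, 186), (303, 186), (305, 186), (307, 185), (309, 181), (311, 167), (313, 147), (315, 110), (317, 79), (319, 69), (321, 66), (323, 63), (325, 62), (327, 75), (329, 102), (331, 137), (333, 165), (335, 179), (337, 187), (339, 188), (341, 189), (343, 189), (345, 188), (347, 188), (349, 188), (351, 188), (353, 189), (355, 189), (357, 189), (359, 188), (361, 
[... 278 characters left out ...]
102), (327, 103), (329, 104), (331, 102), (333, 104), (335, 102), (337, 108), (339, 112), (341, 59), (343, 99), (345, 175), (347, 189), (349, 189), (351, 190), (353, 190), (355, 189), (357, 190), (359, 191), (361, 190)]
310 [(281, 128), (283, 108), (285, 107), (287, 127), (289, 133), (291, 133), (293, 135), (295, 132), (297, 136), (299, 136), (301, 134), (303, 134), (305, 125), (307, 101), (309, 51), (311, 62), (313, 83), (315, 91), (317, 92), (319, 93), (321, 92), (323, 94), (325, 95), (327, 93), (329, 92), (331, 90), (333, 76), (335, 48), (337, 40), (339, 100), (341, 129), (343, 135), (345, 134), (347, 134), (349, 135), (351, 134), (353, 135), (355, 134), (357, 130), (359, 108), (361, 93)]
```

The loupe rim is centred on its pad (rows 286–320, centre 303 against 304 predicted). All four are placed, so I'm handing in.

```bash
python3 -c "
from bench import ctrl
print(ctrl.hand_in())"
```

```text
the job is handed in; nothing more can be done
None
```

I placed the loupe, black cap, objective case and oil bottle upright on the four pads in order of height, starting at the end stop; camera measurements put the loupe, case and bottle within about 2 mm of their pad centres and showed the cap centred by eye. The beaker was left alone, and I handed the job in at about 29 s; no verdict came back.

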